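Feel for a free cell in the covered crate and put the bottle away

TASK

Put the tall slim bottle away in one of the empty cells of the covered crate. You cannot see which cells are taken, so leave the bottle standing where it is until you have gently pressed the flaps one after another with the fingers and folded down one that gives way; then stand the bottle upright on the floor of a free cell, setting it down rather than dropping it, and let go. Do not press hard, and leave the other glassware and the squat jar where they are.

Things in the scene. Friction and masses are not known exactly. Their poses are not given: they have to be found in the camera images.
- crate: White plastic crate, fixed to the bench, 138 (its x) by 192 (its y) by 95 mm high. Origin: centre of its underside, z up. Six cells, two rows along y of three, each 62 (x) by 58 (y) mm, floor 6 mm above the underside, 4 mm walls between. Each is covered by its own grey flap, so nothing inside shows. Any four cells hold a jar whose top is 6 mm under the flap; the other two are empty.
- cell1 (a point): Centre of cell 1 at the height of its shut flap's top, 94 mm above the crate's underside; at x, y = -33, -62 mm in the crate. Axes as the crate's. The flap hinges along y, 26 mm to the -x side of this point (dark steel barrel). Once folded it takes up 5 mm at that side of the cell, so the free room is centred 2.5 mm to the +x side of this point.
- cell2 (a point): Centre of cell 2 at the height of its shut flap's top, 94 mm above the crate's underside; at x, y = -33, 0 mm in the crate. Axes as the crate's. The flap hinges along y, 26 mm to the -x side of this point (dark steel barrel). Once folded it takes up 5 mm at that side of the cell, so the free room is centred 2.5 mm to the +x side of this point.
- cell3 (a point): Centre of cell 3 at the height of its shut flap's top, 94 mm above the crate's underside; at x, y = -33, 62 mm in the crate. Axes as the crate's. The flap hinges along y, 26 mm to the -x side of this point (dark steel barrel). Once folded it takes up 5 mm at that side of the cell, so the free room is centred 2.5 mm to the +x side of this point.
- cell4 (a point): Centre of cell 4 at the height of its shut flap's top, 94 mm above the crate's underside; at x, y = 33, -62 mm in the crate. Axes as the crate's. The flap hinges along y, 26 mm to the -x side of this point (dark steel barrel). Once folded it takes up 5 mm at that side of the cell, so the free room is centred 2.5 mm to the +x side of this point.
- cell5 (a point): Centre of cell 5 at the height of its shut flap's top, 94 mm above the crate's underside; at x, y = 33, 0 mm in the crate. Axes as the crate's. The flap hinges along y, 26 mm to the -x side of this point (dark steel barrel). Once folded it takes up 5 mm at that side of the cell, so the free room is centred 2.5 mm to the +x side of this point.
- cell6 (a point): Centre of cell 6 at the height of its shut flap's top, 94 mm above the crate's underside; at x, y = 33, 62 mm in the crate. Axes as the crate's. The flap hinges along y, 26 mm to the -x side of this point (dark steel barrel). Once folded it takes up 5 mm at that side of the cell, so the free room is centred 2.5 mm to the +x side of this point.
- flap1 (a joint): Angle of the flap over cell 1 (55 from hinge to free edge, 54 wide, 4 mm thick): 0 level and shut, 1.5 rad folded down along the cell's -x wall; starts at 0 to 0.05. It folds only down into the cell and stays where pushed; it takes about 1.5 N at 35 mm from the hinge. Over a jar it gives under 0.2 rad, then stops hard.
- flap2 (a joint): Angle of the flap over cell 2 (55 from hinge to free edge, 54 wide, 4 mm thick): 0 level and shut, 1.5 rad folded down along the cell's -x wall; starts at 0 to 0.05. It folds only down into the cell and stays where pushed; it takes about 1.5 N at 35 mm from the hinge. Over a jar it gives under 0.2 rad, then stops hard.
- flap3 (a joint): Angle of the flap over cell 3 (55 from hinge to free edge, 54 wide, 4 mm thick): 0 level and shut, 1.5 rad folded down along the cell's -x wall; starts at 0 to 0.05. It folds only down into the cell and stays where pushed; it takes about 1.5 N at 35 mm from the hinge. Over a jar it gives under 0.2 rad, then stops hard.
- flap4 (a joint): Angle of the flap over cell 4 (55 from hinge to free edge, 54 wide, 4 mm thick): 0 level and shut, 1.5 rad folded down along the cell's -x wall; starts at 0 to 0.05. It folds only down into the cell and stays where pushed; it takes about 1.5 N at 35 mm from the hinge. Over a jar it gives under 0.2 rad, then stops hard.
- flap5 (a joint): Angle of the flap over cell 5 (55 from hinge to free edge, 54 wide, 4 mm thick): 0 level and shut, 1.5 rad folded down along the cell's -x wall; starts at 0 to 0.05. It folds only down into the cell and stays where pushed; it takes about 1.5 N at 35 mm from the hinge. Over a jar it gives under 0.2 rad, then stops hard.
- flap6 (a joint): Angle of the flap over cell 6 (55 from hinge to free edge, 54 wide, 4 mm thick): 0 level and shut, 1.5 rad folded down along the cell's -x wall; starts at 0 to 0.05. It folds only down into the cell and stays where pushed; it takes about 1.5 N at 35 mm from the hinge. Over a jar it gives under 0.2 rad, then stops hard.
- bottle: The tall slim bottle, upright on the bench: white straight body 42 mm in diameter with an orange screw cap 35 mm in diameter and 32 mm high; 160 mm high in all, so the cap runs from 128 to 160 mm above its base. About 0.2 kg. Origin: centre of its underside, z up along its axis.
- squat_jar: Bystander: short wide white jar with orange cap, 72 mm in diameter, 85 mm high, standing loose. Origin: centre of its underside.
- beaker: Bystander: empty glass beaker, 70 mm in diameter, 90 mm high, standing loose. Origin: centre of its underside.
- cylinder: Bystander: glass measuring cylinder, 31 mm in diameter on a 60 mm foot, 184 mm high, standing loose. Origin: centre of its underside.

How it is judged:
On the way:
1. a flap over an empty cell has been pushed well down (over 0.6 rad) while the bottle still stands in its first place (value of joint any of flap1, flap2, flap3, flap4, flap5, flap6 above 0.6 rad and distance of bottle from where it was at the start of the episode below 0.02 m and angle between bottle's own z axis and vertical below 0.1 rad), for 0.2 s.
At the end, for the whole second after the job is handed in: The bottle stands upright (within 0.1 rad), at rest and released, inside the crate with its base on a cell's floor (no more than 12 mm above the crate's underside; the floor is at 6 mm) (z of bottle in the frame of crate below 0.012 m and x of bottle in the frame of crate between -0.066 and 0.066 m and y of bottle in the frame of crate between -0.093 and 0.093 m and angle between bottle's own z axis and vertical below 0.1 rad and linear speed of bottle below 0.02 m/s and contact force between the fingers and bottle below 0.1 N); the robot touches nothing.
It fails at once if the fingers press on the crate or its flaps with more than 80 N (contact force between the fingers and crate above 80 N).
It fails at once if the bottle is pushed against the crate or its flaps with more than 80 N (contact force between bottle and crate above 80 N).
It fails at once if the bottle is dropped or knocked over (moves faster than 0.5 m/s with no finger on it) (linear speed of bottle above 0.5 m/s and contact force between the fingers and bottle below 0.1 N).
It fails at once if a bystander is moved more than 30 mm or tipped (distance of any of squat_jar, beaker, cylinder from where it was at the start of the episode above 0.03 m or angle between any of squat_jar, beaker, cylinder's own z axis and vertical above 0.3 rad).
It also fails if it takes over 64 s, if anything falls off the work surface, if the arm or the gripper's body presses on something with over 40 N, if the wrist force passes 120 N, or if a joint passes its speed limit or range.

ROBOT

A 6-joint arm with a two-finger parallel gripper is mounted at the origin on the work surface. World frame = base frame: x ahead of the robot, y to its left, z up, the work surface at z = 0. Lengths are in m, angles in rad, forces in N, time in s.
With the tool pointing down it reaches from about 0.375 to 0.975 m from the base axis. Payload 3.8 kg.
Tool frame: the origin (TCP) lies between the finger pads; the fingertips stand 22 mm ahead of it and the grasp point (between the pads) lies 3 mm ahead of it; z points along the fingers, y is the direction in which the jaws open and shut (so a half turn about z gives the same grasp; the last joint's range is limited). The gripper opens to 85 mm and grips with 20 to 120 N. Pads are 22 mm wide; open, the fingers measure 114 mm over their backs; the gripper's body (76 mm by 85 mm) begins 54 mm behind the grasp point. The pads swing forward as they close: fully open they stand 13 mm farther back than shut.
Start: joints at [-1.374, 0.264, 1.604, -0, 1.274, -0.037], TCP at [0.156, -0.657, 0.253] pointing down, gripper open.
Joint ranges: [-2.63, 2.63], [-0.94, 2.18], [0.31, 2.57], [-1.31, 4.45], [0, 2.66], [-2.55, 2.55]. Speed limits (rad/s): [2.57, 2.57, 3.14, 3.14, 3.14, 3.14].

INTERFACE

Orientations are given as a rotation vector (axis times angle).
In Python, from workcell import * gives the robot as it stands.
- The arm moves only by the tool step_arm, never from a script. Its argument "motion" is a list that holds one entry, the list of rows, each a list of 7 numbers: the finger opening in m, from 0 to 0.0854, then the shift along the world's x, y, z in m, then the turn, a rotation vector about the world's x, y, z in degrees. A call has exactly 8 rows; each row is the pose to reach, as a shift and turn from the pose measured when the call began; what a row does not reach only later rows make up. A row lasts 1/8 s, in which the tool goes at most 62.5 mm and 10.7 degrees, less where a joint would pass 70% of its speed; a pose out of reach is approached as far as the arm can. A call with a gripper value outside its range is refused whole. The fingers move at their own pace and stop on an object; "newtons" is the grip in N (left out, the last holds). Time passes only in rows, so rows that repeat a pose let the fingers close, or fill a call up. It gives the time, the measured TCP pose, the force and the opening at its end, in the units of the state.
- read_state(): the state, without advancing time (a new reading comes with each control period).
- read_camera(name): name is "side" or "top" or "wrist"; returns (picture, depth): 400x640x3 uint8, blue, green, red; 400x640 float32, m along the optical axis (not along the pixel's ray), 0 where there is no reading.
- get_calibration(name): a dict with "K" (3x3 intrinsics, pixels), "dist_coeffs" ([k1, k2, p1, p2, k3] as OpenCV has them; the pictures are not rectified), "world_from_camera" (4x4, takes a point from camera to world coordinates). Camera axes: x right, y down, z forward; pixel columns grow to the right and rows downward; lengths in m; the calibration is good to about 2 mm. A picture is of the moment at which its call begins: read the wrist's pose just before it. get_calibration takes no time and is no camera call; for the wrist camera it gives the pose at the moment of the call.
- finish_job(): hands the job in, once; it reports no verdict.
Trained networks look in the newest picture that a camera, given by its name, has taken for a name from the list of things; names that differ only in an ending like _2 or _b are one class to them, and where a whole thing is asked for, a point or a joint stands for the part that bears it (a point fixed in the world has none). Each returns a list of dicts, best first, with "score" (0 to 1); they miss things now and then, are a little off and sometimes report something else, mostly with a low value. They report only what shows in the picture. A call takes as long as a camera call.
- spot_in(camera, thing): "xyz" ([x, y, z] in m, in the coordinates of the camera as it stood for that picture, good to about 4 mm: the middle of the surface that is visible of it).
- regions_of(camera, thing): "region" (400x640 bool, what is visible of it).
The state is a dict: "time": time; "q": joint angles; "joint_vel": joint speeds; "joint_torque": joint torques, N m; "tool_pos": TCP position; "tcp_rot": TCP orientation; "wrist_force": force on the tool from outside, world axes, zero at the start; "torque": the same for the moment, N m; "width": opening from 0.0 (shut) to 1.0 (fully open).
Only numpy, scipy, OpenCV 4.12 (cv2) and the standard library are available. Lean on these libraries where they do the work, as an engineer would, in place of code of your own. Each camera call takes 0.05 s, during which the arm holds its last target. There are 200 camera calls.

## Working session

There is one attempt and no reset: what is moved stays moved. The work goes in short steps, Python scripts to look and compute and a tool call to move; the robot and the scene stay as the last step left them, time stands still between calls to the robot, and variables do not carry over. Pictures are saved under pics/ and viewed, on a budget of 10 in all, crops included, one or two more only if the job needs it, and the job is handed in when it is done.

Besides the shell and the picture viewer there is one more tool, called as name(argument=value, ...), one argument or row to a line, values as JSON. step_arm: Moves the arm, as the interface text tells. Its arguments: {"type":"object","properties":{"motion":{"type":"array"},"newtons":{"type":"number"}},"required":["motion"]}

```bash
mkdir -p pics; cat > h.py <<'E'
from workcell import *
import numpy as np, cv2
def world(cam,p,T=None):
    T=np.array(get_calibration(cam)["world_from_camera"]) if T is None else T
    return (T[:3,:3]@np.asarray(p).T).T+T[:3,3]
def cloud(cam,depth,mask):
    c=get_calibration(cam);v,u=np.nonzero(mask&(depth>0))
    n=cv2.undistortPoints(np.c_[u,v].astype(np.float64)[:,None],np.array(c["K"]),np.array(c["dist_coeffs"]))[:,0]
    z=depth[v,u];return world(cam,np.c_[n*z[:,None],z])
E
python3 - <<'E'
from h import *
s=read_state();print({k:np.round(v,3) for k,v in s.items()})
ims=[]
for cam in ("top","side"):
    im,d=read_camera(cam);cv2.imwrite(f"pics/{cam}0.png",im)
    print(cam,np.round(get_calibration(cam)["world_from_camera"],2).tolist())
    for t in ("crate","bottle","squat_jar","beaker","cylinder","cell1","flap1"):
        for r in spot_in(cam,t)[:3 if t!="cell1" else 6]: print(t,round(r["score"],2),np.round(world(cam,r["xyz"]),3))
    for t in ("bottle","crate"):
        R=regions_of(cam,t)
        if R:
            P=cloud(cam,d,R[0]["region"]);print(t,"region",len(P),np.round(np.percentile(P,[1,50,99],axis=0),3).tolist())
            np.save(f"{cam}_{t}.npy",P)
E
```

```text
{'time': np.float64(0.0), 'q': array([-1.374,  0.265,  1.605,  0.   ,  1.274, -0.037]), 'joint_vel': array([ 0.001, -0.001,  0.002, -0.001, -0.001, -0.   ]), 'joint_torque': array([-2.0000e-03, -5.1511e+01, -3.6731e+01, -0.0000e+00,  1.3000e-02,
       -0.0000e+00]), 'tool_pos': array([ 0.156, -0.656,  0.252]), 'tcp_rot': array([-3.118, -0.366,  0.   ]), 'wrist_force': array([ 0.724, -0.147,  0.124]), 'torque': array([ 0.005, -0.008, -0.029]), 'width': np.float64(1.001)}
top [[-0.03, -0.99, 0.14, 0.43], [-1.0, 0.03, -0.01, -0.03], [0.01, -0.14, -0.99, 1.46], [0.0, 0.0, 0.0, 1.0]]
crate 0.63 [0.573 0.01  0.092]
crate 0.4 [ 0.58  -0.057  0.095]
bottle 0.58 [0.506 0.251 0.139]
squat_jar 0.71 [0.678 0.301 0.086]
squat_jar 0.37 [0.772 0.063 0.044]
beaker 0.62 [ 0.521 -0.036  0.094]
beaker 0.55 [ 0.51  -0.418  0.051]
cylinder 0.81 [0.772 0.058 0.048]
cell1 0.77 [0.571 0.016 0.092]
flap1 0.85 [0.602 0.004 0.092]
flap1 0.79 [0.54  0.022 0.094]
flap1 0.78 [ 0.58  -0.056  0.092]
bottle region 339 [[0.488, 0.243, 0.001], [0.507, 0.254, 0.123], [0.529, 0.3, 0.167]]
crate region 3565 [[0.489, -0.09, 0.004], [0.571, 0.012, 0.094], [0.656, 0.115, 0.102]]
side [[0.92, -0.22, 0.32, 0.3], [-0.38, -0.49, 0.79, -0.83], [-0.02, -0.85, -0.53, 0.62], [0.0, 0.0, 0.0, 1.0]]
crate 0.72 [ 0.566 -0.056  0.095]
crate 0.28 [0.567 0.08  0.093]
crate 0.2 [ 0.51  -0.409  0.064]
bottle 0.57 [0.505 0.25  0.086]
squat_jar 0.66 [0.676 0.284 0.055]
beaker 0.63 [ 0.513 -0.41   0.065]
cylinder 0.96 [0.777 0.053 0.084]
cell1 0.97 [ 0.562 -0.054  0.095]
flap1 0.77 [ 0.526 -0.033  0.093]
flap1 0.74 [0.611 0.005 0.102]
flap1 0.74 [ 0.561 -0.056  0.097]
bottle region 614 [[0.491, 0.242, -0.002], [0.508, 0.251, 0.086], [0.583, 0.506, 0.16]]
crate region 3482 [[0.482, -0.099, 0.004], [0.562, -0.058, 0.093], [0.655, 0.108, 0.099]]
```

```bash
python3 - <<'E'
from h import *
im=cv2.imread("pics/top0.png");print(im.shape)
for cam in("top","side"):
    P=np.load(f"{cam}_crate.npy");P=P[(P[:,2]>.085)&(P[:,2]<.105)]
    print(cam,len(P),cv2.minAreaRect((P[:,:2]*1000).astype(np.float32)),np.median(P[:,2]))
    Q=np.load(f"{cam}_bottle.npy");Q=Q[(Q[:,2]>.152)];print(Q.mean(0),len(Q),cv2.minEnclosingCircle((Q[:,:2]*1000).astype(np.float32)))
# zoom around crate
s=im
c=get_calibration("top")
W=np.array(c["world_from_camera"]);M=np.linalg.inv(W)
p,_=cv2.projectPoints(np.array([[.57,0.01,.094],[.5,.25,.16]]),cv2.Rodrigues(M[:3,:3])[0],M[:3,3],np.array(c["K"]),np.array(c["dist_coeffs"]));print(p)
u,v=p[0,0].astype(int)
a=cv2.resize(im[v-65:v+65,u-85:u+85],(680,520),interpolation=cv2.INTER_CUBIC);cv2.imwrite("pics/topcrop.png",a);print(u-85,v-65)
E
```

```text
(400, 640, 3)
top 3138 ((572.4810791015625, 11.155364990234375), (199.46417236328125, 140.00125122070312), 71.98486328125) 0.09503069103868278
[0.50902462 0.26349046 0.16092481] 141 ((508.6056823730469, 263.88873291015625), 17.780715942382812)
side 2008 ((576.6044311523438, 12.707206726074219), (197.17410278320312, 138.81597900390625), 71.96824645996094) 0.09504322873743609
[0.51020814 0.25921222 0.15761164] 64 ((511.52288818359375, 264.1056823730469), 18.84830093383789)
[[[287.62178344 221.23021053]]

 [[196.25626648 247.7158417 ]]]
202 156
```

View pics/topcrop.png

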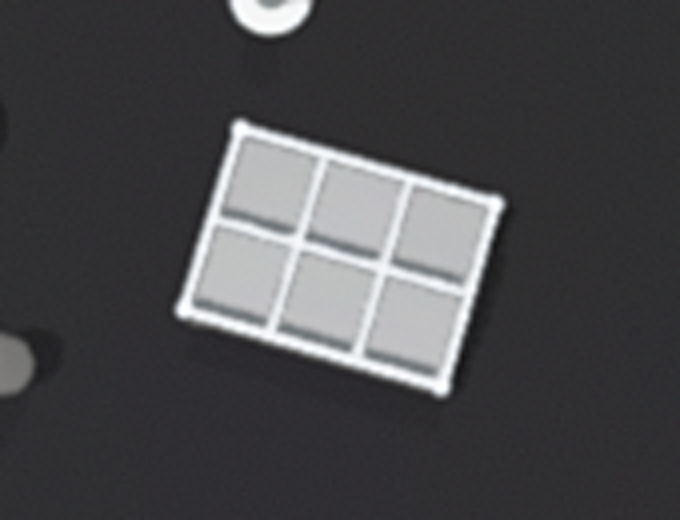

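View pics/side0.png

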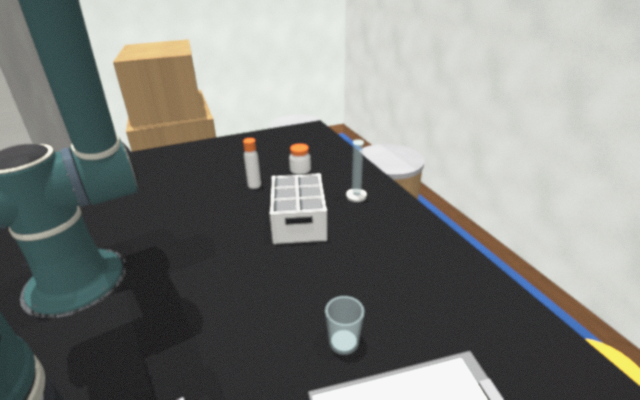

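```bash
cat > p.py <<'E'
from h import *
c=get_calibration("top")
px=np.array([[240,125],[500,200],[443,388],[183,312]],float)/4+[202-.4,156-.4]
n=cv2.undistortPoints(px[:,None],np.array(c["K"]),np.array(c["dist_coeffs"]))[:,0]
T=np.array(c["world_from_camera"]);d=np.c_[n,np.ones(4)]@T[:3,:3].T
P=T[:3,3]+d*((.095-T[2,3])/d[:,2])[:,None]
print(np.round(P,4),P.mean(0),[np.linalg.norm(P[i]-P[i-1]) for i in range(4)])
e=P[0]-P[1];f=P[3]-P[2];print([np.degrees(np.arctan2(-v[0],v[1])) for v in (e,f)])
e=P[0]-P[3];f=P[1]-P[2];print([np.degrees(np.arctan2(v[1],v[0])) for v in (e,f)])
E
python3 p.py
```

```text
[[ 0.669   0.081   0.095 ]
 [ 0.6108 -0.1001  0.095 ]
 [ 0.481  -0.0564  0.095 ]
 [ 0.5385  0.1225  0.095 ]] [0.57484413 0.01174579 0.095     ] [np.float64(0.13694745690907267), np.float64(0.1902515130991237), np.float64(0.13699128094732244), np.float64(0.18785186116837313)]
[np.float64(-17.79992492921682), np.float64(-17.809106136858915)]
[np.float64(-17.625676476507852), np.float64(-18.62940246145797)]
```

step_arm(
  motion=[
    [[0, 0.05, 0.06, 0, 0, 0, 7], [0, 0.09, 0.12, 0, 0, 0, 14], [0, 0.13, 0.18, 0, 0, 0, 21], [0, 0.17, 0.24, 0, 0, 0, 28], [0, 0.2, 0.3, 0, 0, 0, 35], [0, 0.24, 0.36, 0, 0, 0, 42], [0, 0.27, 0.42, 0, 0, 0, 50], [0, 0.3, 0.46, 0, 0, 0, 58]],
  ],
  newtons=30,
)

```text
time: 2.0
tool_pos: [0.4302, -0.237, 0.2537]
tcp_rot: [2.546, 1.838, 0.001]
wrist_force: [0.4, -0.5, -0.3]
width: 0.003
```

step_arm(
  motion=[
    [[0, 0.05, 0.05, 0, 0, 0, 0.4], [0, 0.08, 0.11, -0.03, 0, 0, 0.4], [0, 0.106, 0.16, -0.08, 0, 0, 0.4], [0, 0.106, 0.1965, -0.11, 0, 0, 0.4], [0, 0.106, 0.1965, -0.125, 0, 0, 0.4], [0, 0.106, 0.1965, -0.13, 0, 0, 0.4], [0, 0.106, 0.1965, -0.13, 0, 0, 0.4], [0, 0.106, 0.1965, -0.13, 0, 0, 0.4]],
  ],
)

```text
time: 3.0
tool_pos: [0.5373, -0.0415, 0.1254]
tcp_rot: [2.539, 1.844, 0.004]
wrist_force: [-0.1, -0.1, 0.6]
width: -0.003
```

Press down to TCP z ≈ 0.111 (about 5 mm deep).

step_arm(
  motion=[
    [[0, 0, 0, -0.005, 0, 0, 0], [0, 0, 0, -0.008, 0, 0, 0], [0, 0, 0, -0.01, 0, 0, 0], [0, 0, 0, -0.011, 0, 0, 0], [0, 0, 0, -0.012, 0, 0, 0], [0, 0, 0, -0.013, 0, 0, 0], [0, 0, 0, -0.014, 0, 0, 0], [0, 0, 0, -0.014, 0, 0, 0]],
  ],
)

```text
time: 4.0
tool_pos: [0.5373, -0.0414, 0.1113]
tcp_rot: [2.54, 1.844, 0.004]
wrist_force: [-0.8, 0.0, 0.1]
width: -0.001
```

step_arm(
  motion=[
    [[0, 0, 0, -0.001, 0, 0, 0], [0, 0, 0, -0.002, 0, 0, 0], [0, 0, 0, -0.003, 0, 0, 0], [0, 0, 0, -0.004, 0, 0, 0], [0, 0, 0, -0.005, 0, 0, 0], [0, 0, 0, -0.005, 0, 0, 0], [0, 0, 0, -0.005, 0, 0, 0], [0, 0, 0, -0.005, 0, 0, 0]],
  ],
)

```text
time: 5.0
tool_pos: [0.5374, -0.0414, 0.1062]
tcp_rot: [2.539, 1.844, 0.004]
wrist_force: [-1.4, -0.1, 0.9]
width: 0.002
```

step_arm(
  motion=[
    [[0, 0, 0, -0.001, 0, 0, 0], [0, 0, 0, -0.002, 0, 0, 0], [0, 0, 0, -0.003, 0, 0, 0], [0, 0, 0, -0.004, 0, 0, 0], [0, 0, 0, -0.005, 0, 0, 0], [0, 0, 0, -0.005, 0, 0, 0], [0, 0, 0, -0.005, 0, 0, 0], [0, 0, 0, -0.005, 0, 0, 0]],
  ],
)

```text
time: 6.0
tool_pos: [0.5373, -0.0415, 0.1012]
tcp_rot: [2.54, 1.844, 0.004]
wrist_force: [0.4, 0.4, 0.2]
width: 0.003
```

```bash
python3 - <<'E'
from h import *
print(read_state()["wrist_force"])
im,d=read_camera("side");cv2.imwrite("pics/s1.png",cv2.resize(im[150:260,240:360],(720,660),interpolation=cv2.INTER_CUBIC)[:600])
E
```

```text
[0.41667961 0.44475716 0.2051903 ]
```

View pics/s1.png

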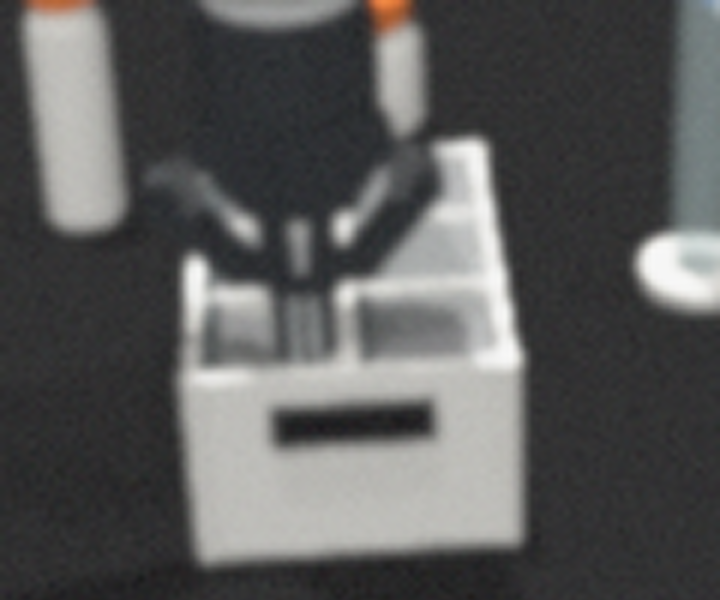

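The image shows the shut fingers inside cell 1's +x half (px ~305,340). The force is still low, so the flap is giving way. I'll continue slowly.

step_arm(
  motion=[
    [[0, 0, 0, -0.002, 0, 0, 0], [0, 0, 0, -0.004, 0, 0, 0], [0, 0, 0, -0.006, 0, 0, 0], [0, 0, 0, -0.008, 0, 0, 0], [0, 0, 0, -0.01, 0, 0, 0], [0, 0, 0, -0.012, 0, 0, 0], [0, 0, 0, -0.012, 0, 0, 0], [0, 0, 0, -0.012, 0, 0, 0]],
  ],
)

```text
time: 7.05
tool_pos: [0.5372, -0.0414, 0.089]
tcp_rot: [2.54, 1.844, 0.004]
wrist_force: [-0.1, -0.1, 0.1]
width: 0.002
```

step_arm(
  motion=[
    [[0, 0, 0, -0.004, 0, 0, 0], [0, 0, 0, -0.008, 0, 0, 0], [0, 0, 0, -0.011, 0, 0, 0], [0, 0, 0, -0.014, 0, 0, 0], [0, -0.004, 0.001, -0.014, 0, 0, 0], [0, -0.008, 0.0025, -0.014, 0, 0, 0], [0, -0.012, 0.004, -0.014, 0, 0, 0], [0, -0.015, 0.005, -0.014, 0, 0, 0]],
  ],
)

```text
time: 8.05
tool_pos: [0.5215, -0.0363, 0.0744]
tcp_rot: [2.54, 1.845, 0.003]
wrist_force: [2.2, -0.9, -0.7]
width: -0.001
```

step_arm(
  motion=[
    [[0, -0.002, 0.0006, 0, 0, 0, 0], [0, -0.003, 0.001, 0, 0, 0, 0], [0, -0.003, 0.001, 0, 0, 0, 0], [0, 0.012, -0.004, 0, 0, 0, 0], [0, 0.012, -0.004, 0.05, 0, 0, 0], [0.085, 0.012, -0.004, 0.11, 0, 0, 0], [0.085, -0.02, 0.04, 0.16, 0, 0, 0], [0.085, -0.05, 0.08, 0.18, 0, 0, 0]],
  ],
)

```text
time: 9.05
tool_pos: [0.4739, 0.0425, 0.2565]
tcp_rot: [2.541, 1.841, 0.007]
wrist_force: [0.2, 0.8, 0.7]
width: 0.635
```

```bash
python3 - <<'E'
from h import *
print(read_state()["tool_pos"])
im,d=read_camera("top")
a=cv2.resize(im[156:286,202:372],(680,520),interpolation=cv2.INTER_CUBIC)
im,ds=read_camera("side")
b=cv2.resize(im[150:260,240:360],(567,520),interpolation=cv2.INTER_CUBIC)
im,dw=read_camera("wrist")
o=np.hstack([a,b]);cv2.imwrite("pics/o2.png",cv2.resize(o,(800,334)));cv2.imwrite("pics/w2.png",im)
for cam,dd in(("top",d),("side",ds)):
    P=cloud(cam,dd,np.ones(dd.shape,bool))-[.575,.012,0]
    t=np.radians(18);x=P[:,0]*np.cos(t)-P[:,1]*np.sin(t);y=P[:,0]*np.sin(t)+P[:,1]*np.cos(t)
    for i,(cx,cy) in enumerate([(-33,-62),(-33,0),(-33,62),(33,-62),(33,0),(33,62)]):
        m=(abs(x*1000-cx)<22)&(abs(y*1000-cy)<20);print(cam,i+1,m.sum(),np.round(np.percentile(P[m,2],[5,50,95]),3) if m.any() else '')
E
```

```text
[0.47388895 0.04245925 0.25646027]
top 1 181 [0.003 0.009 0.066]
top 2 34 [0.089 0.096 0.346]
top 3 147 [0.09  0.095 0.1  ]
top 4 225 [0.09  0.094 0.099]
top 5 221 [0.091 0.096 0.099]
top 6 225 [0.09  0.094 0.099]
side 1 8 [0.071 0.079 0.092]
side 2 248 [0.093 0.295 0.346]
side 3 113 [0.094 0.095 0.097]
side 4 143 [0.093 0.095 0.096]
side 5 126 [0.094 0.095 0.097]
side 6 109 [0.094 0.095 0.097]
```

View pics/o2.png

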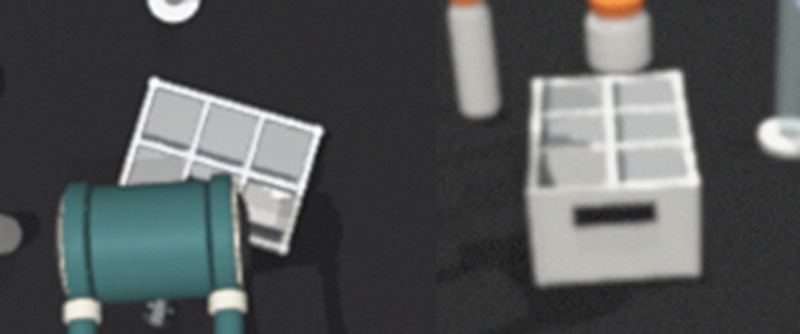

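step_arm(
  motion=[
    [[0.085, 0.01, 0.05, 0, 0, 0, 0], [0.085, 0.02, 0.1, 0, 0, 0, 0], [0.085, 0.03, 0.15, 0, 0, 0, 0], [0.085, 0.036, 0.2, 0, 0, 0, 0], [0.085, 0.036, 0.2215, 0, 0, 0, 0], [0.085, 0.036, 0.2215, -0.02, 0, 0, 0], [0.085, 0.036, 0.2215, -0.04, 0, 0, 0], [0.085, 0.036, 0.2215, -0.04, 0, 0, 0]],
  ],
)

```text
time: 10.2
tool_pos: [0.507, 0.2626, 0.2118]
tcp_rot: [2.538, 1.846, -0.004]
wrist_force: [0.1, -0.3, -0.1]
width: 0.995
```

```bash
python3 - <<'E'
from h import *
s=read_state();print(s["tool_pos"],s["tcp_rot"])
T=np.array(get_calibration("wrist")["world_from_camera"])
im,d=read_camera("wrist");cv2.imwrite("pics/w3.png",im)
for r in spot_in("wrist","bottle"): print(r["score"],world("wrist",r["xyz"],T))
R=regions_of("wrist","bottle")
if R:
    P=cloud("wrist",d,R[0]["region"]);print(len(P),np.percentile(P,[1,50,99],axis=0));Q=P[P[:,2]>.15];print(len(Q),Q.mean(0),cv2.minEnclosingCircle((Q[:,:2]*1000).astype(np.float32)))
E
```

```text
[0.5069918  0.26263231 0.21177729] [ 2.53802235  1.84594138 -0.00360132]
0.94 [0.51352911 0.27004095 0.15981432]
4671 [[0.49538277 0.25162332 0.01300988]
 [0.51450319 0.27544157 0.16213274]
 [0.53212679 0.2881905  0.16415319]]
2915 [0.51281424 0.26873014 0.16228041] ((512.1659545898438, 267.26348876953125), 17.5653133392334)
```

View pics/w3.png

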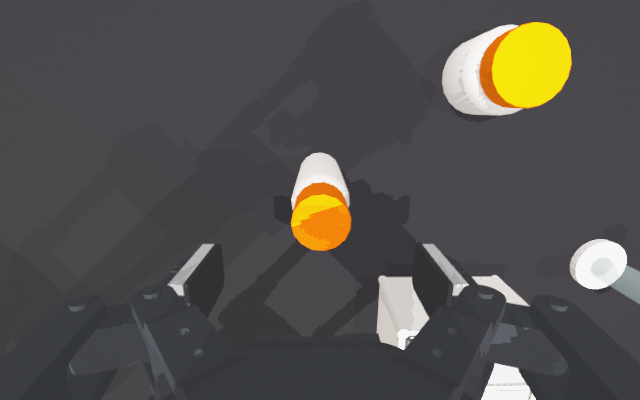

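The cap (px 320,222) is centred between the pads (middle ≈318). The wrist view puts it at (0.512, 0.267), within 3 mm of the fixed cameras, so I'll descend and grip the cap.

step_arm(
  motion=[
    [[0.085, 0.004, 0.004, -0.02, 0, 0, 0], [0.085, 0.004, 0.004, -0.045, 0, 0, 0], [0.085, 0.004, 0.004, -0.058, 0, 0, 0], [0.085, 0.004, 0.004, -0.058, 0, 0, 0], [0.03, 0.004, 0.004, -0.058, 0, 0, 0], [0.03, 0.004, 0.004, -0.058, 0, 0, 0], [0.03, 0.004, 0.004, -0.058, 0, 0, 0], [0.03, 0.004, 0.004, -0.058, 0, 0, 0]],
  ],
  newtons=35,
)

```text
time: 11.35
tool_pos: [0.5136, 0.2686, 0.1589]
tcp_rot: [2.537, 1.846, 0.01]
wrist_force: [-0.4, 0.6, 4.5]
width: 0.394
```

step_arm(
  motion=[
    [[0.03, 0, 0, 0, 0, 0, 0], [0.03, 0, 0, 0, 0, 0, 0], [0.03, 0, 0, 0.01, 0, 0, 0], [0.03, 0, 0, 0.03, 0, 0, 0], [0.03, 0, 0, 0.06, 0, 0, 0], [0.03, 0, 0, 0.09, 0, 0, 0], [0.03, 0, 0, 0.12, 0, 0, 0], [0.03, 0, 0, 0.125, 0, 0, 0]],
  ],
)

```text
time: 12.35
tool_pos: [0.5153, 0.2694, 0.2882]
tcp_rot: [2.536, 1.845, 0.021]
wrist_force: [-1.0, -0.2, -2.1]
width: 0.396
```

```bash
python3 - <<'E'
from h import *
s=read_state();print(s["tool_pos"],s["wrist_force"],s["width"]*85)
for cam in("top","side"):
    im,d=read_camera(cam);R=regions_of(cam,"bottle")
    if R:
        P=cloud(cam,d,R[0]["region"]);P=P[(abs(P[:,0]-.511)<.05)&(abs(P[:,1]-.266)<.05)]
        print(R[0]["score"],len(P),np.percentile(P,[2,50,98],axis=0).round(3).tolist())
        for a in (.14,.17,.2,.23):
            q=P[abs(P[:,2]-a)<.015];print(a,len(q),q.mean(0).round(3) if len(q) else '')
    cv2.imwrite(f"pics/{cam}4.png",cv2.resize(im[60:260,200:400],(600,600)))
E
```

```text
[0.51534955 0.2693572  0.28822894] [-1.01746101 -0.24652571 -2.10202471] 33.62804911497652
0.85 286 [[0.492, 0.244, 0.095], [0.508, 0.25, 0.239], [0.532, 0.271, 0.293]]
0.14 22 [0.508 0.25  0.146]
0.17 41 [0.508 0.249 0.171]
0.2 38 [0.507 0.25  0.201]
0.23 51 [0.508 0.249 0.231]
0.67 623 [[0.493, 0.243, 0.134], [0.51, 0.249, 0.21], [0.529, 0.263, 0.286]]
0.14 90 [0.508 0.249 0.143]
0.17 117 [0.51  0.249 0.171]
0.2 127 [0.51  0.249 0.2  ]
0.23 136 [0.51  0.249 0.23 ]
```

View pics/side4.png

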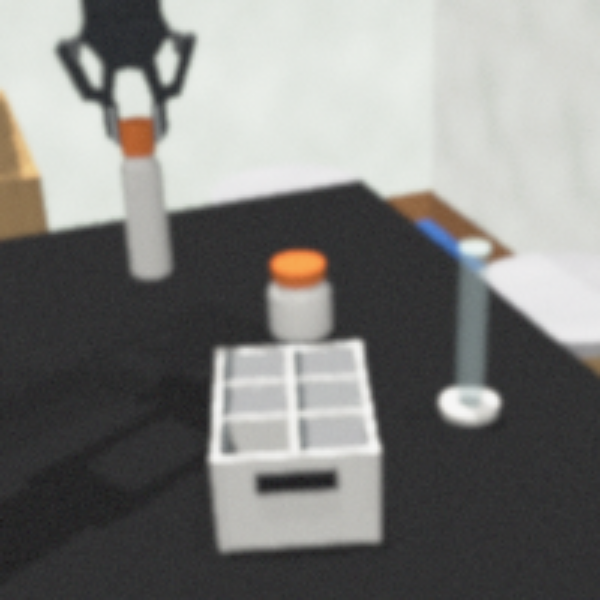

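```bash
python3 - <<'E'
from scipy.spatial.transform import Rotation as R
import numpy as np
a=R.from_rotvec([2.536,1.845,.021]);z=a.as_matrix()[:,2];print(z)
print("fix turn deg",np.degrees(np.cross(z,[0,0,-1])))
E
```

```text
[ 0.01400033  0.00351923 -0.9998958 ]
fix turn deg [-0.20163715  0.80215963  0.        ]
```

step_arm(
  motion=[
    [[0.03, 0.001, -0.015, 0.02, 0, 0, 0], [0.03, 0.003, -0.055, 0.02, 0, 0, 0], [0.03, 0.005, -0.1, 0.02, 0, 0, 0], [0.03, 0.007, -0.15, 0.02, 0, 0, 0], [0.03, 0.009, -0.2, 0.02, 0, 0, 0], [0.03, 0.011, -0.25, 0.02, 0, 0, 0], [0.03, 0.013, -0.29, 0.02, 0, 0, 0], [0.03, 0.014, -0.304, 0.02, 0, 0, 0]],
  ],
)

```text
time: 13.55
tool_pos: [0.5265, -0.0385, 0.3031]
tcp_rot: [2.54, 1.842, 0.006]
wrist_force: [0.6, 0.8, -1.9]
width: 0.396
```

step_arm(
  motion=[
    [[0.03, 0, 0, 0, 0, 0, 0], [0.03, 0, 0, 0, 0, 0, 0], [0.03, 0, 0, 0, 0, 0, 0], [0.03, 0, 0, 0, 0, 0, 0], [0.03, 0, 0, 0, 0, 0, 0], [0.03, 0, 0, 0, 0, 0, 0], [0.03, 0, 0, 0, 0, 0, 0], [0.03, 0, 0, 0, 0, 0, 0]],
  ],
)

```text
time: 14.55
tool_pos: [0.5265, -0.0386, 0.303]
tcp_rot: [2.54, 1.842, 0.006]
wrist_force: [-1.0, -0.4, -1.3]
width: 0.395
```

```bash
cat > m.py <<'E'
from h import *
from scipy.spatial.transform import Rotation as R
s=read_state();print(s["tool_pos"].round(4),s["wrist_force"],s["width"]*85)
z=R.from_rotvec(s["tcp_rot"]).as_matrix()[:,2];print("fix turn deg",np.degrees(np.cross(z,[0,0,-1])).round(2))
tx,ty,tz=s["tool_pos"]
for cam in("side","top"):
    im,d=read_camera(cam);RR=regions_of(cam,"bottle")
    if RR:
        P=cloud(cam,d,RR[0]["region"]);P=P[(abs(P[:,0]-tx)<.06)&(abs(P[:,1]-ty)<.06)&(P[:,2]<tz-.03)&(P[:,2]>.097)]
        print(cam,RR[0]["score"],len(P))
        for lo in np.arange(.1,tz-.04,.03):
            q=P[abs(P[:,2]-lo-.015)<.015]
            if len(q)>12:
                # circle of known radius 21 fit
                from scipy.optimize import least_squares
                r=least_squares(lambda c:np.hypot(q[:,0]-c[0],q[:,1]-c[1])-.021,[tx,ty],loss="soft_l1",f_scale=.002)
                print(lo.round(3),len(q),r.x.round(4),np.sqrt(np.mean(r.fun**2)).round(4))
E
python3 m.py
```

```text
[ 0.5265 -0.0386  0.303 ] [-1.04916646 -0.3608079  -1.26156312] 33.57510808479978
fix turn deg [0.08 0.31 0.  ]
side 0.7 789
0.13 63 [ 0.5254 -0.0405] 0.0011
0.16 176 [ 0.5254 -0.0404] 0.0011
0.19 189 [ 0.5259 -0.0405] 0.0013
0.22 205 [ 0.5262 -0.0408] 0.0011
0.25 156 [ 0.5266 -0.0389] 0.0027
```

step_arm(
  motion=[
    [[0.03, 0.0015, 0.003, 0, 0.1, 0.3, 0], [0.03, 0.0015, 0.003, -0.02, 0.1, 0.3, 0], [0.03, 0.0015, 0.003, -0.035, 0.1, 0.3, 0], [0.03, 0.0015, 0.003, -0.045, 0.1, 0.3, 0], [0.03, 0.0015, 0.003, -0.055, 0.1, 0.3, 0], [0.03, 0.0015, 0.003, -0.065, 0.1, 0.3, 0], [0.03, 0.0015, 0.003, -0.075, 0.1, 0.3, 0], [0.03, 0.0015, 0.003, -0.075, 0.1, 0.3, 0]],
  ],
)

```text
time: 15.75
tool_pos: [0.5278, -0.0356, 0.2272]
tcp_rot: [-2.543, -1.843, 0.0]
wrist_force: [0.6, 0.2, -1.8]
width: 0.394
```

```bash
python3 m.py; python3 - <<'E'
import sys;sys.path.insert(0,'.')
from h import *
im,_=read_camera("side");cv2.imwrite("pics/s5.png",cv2.resize(im[130:260,230:370],(646,600),interpolation=cv2.INTER_CUBIC))
E
```

```text
[ 0.5278 -0.0356  0.2272] [ 0.57939297  0.24448226 -1.83314741] 33.476532984247825
fix turn deg [-0.03 -0.04 -0.  ]
side 0.94 587
0.1 161 [ 0.5267 -0.0375] 0.0012
0.13 172 [ 0.5274 -0.0377] 0.001
0.16 198 [ 0.5277 -0.0374] 0.0016
```

View pics/s5.png

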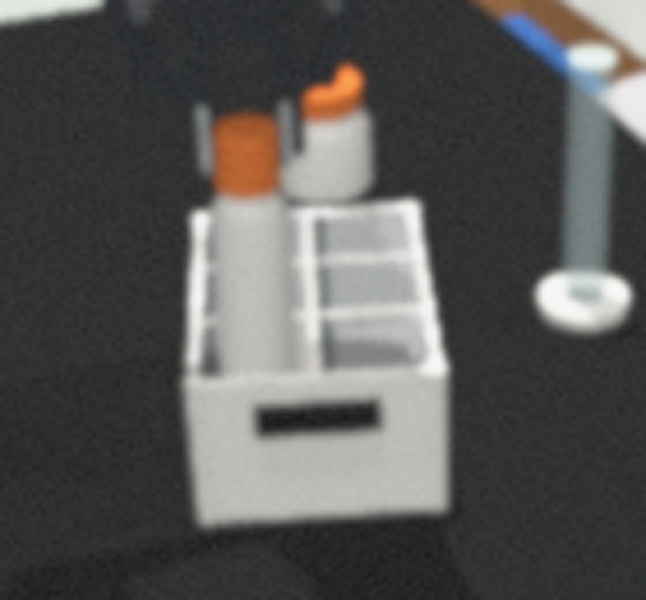

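The bottle is going into cell 1, upright and with gaps on both sides. I'll lower it to TCP z ≈ 0.170, then creep down.

step_arm(
  motion=[
    [[0.03, 0, 0, -0.01, 0, 0, 0], [0.03, 0, 0, -0.02, 0, 0, 0], [0.03, 0, 0, -0.03, 0, 0, 0], [0.03, 0, 0, -0.038, 0, 0, 0], [0.03, 0, 0, -0.046, 0, 0, 0], [0.03, 0, 0, -0.052, 0, 0, 0], [0.03, 0, 0, -0.056, 0, 0, 0], [0.03, 0, 0, -0.056, 0, 0, 0]],
  ],
)

```text
time: 17.0
tool_pos: [0.5279, -0.0355, 0.1721]
tcp_rot: [-2.543, -1.844, -0.0]
wrist_force: [-0.3, -0.3, -1.5]
width: 0.392
```

step_arm(
  motion=[
    [[0.03, 0, 0, -0.001, 0, 0, 0], [0.03, 0, 0, -0.002, 0, 0, 0], [0.03, 0, 0, -0.003, 0, 0, 0], [0.03, 0, 0, -0.004, 0, 0, 0], [0.03, 0, 0, -0.005, 0, 0, 0], [0.03, 0, 0, -0.005, 0, 0, 0], [0.03, 0, 0, -0.005, 0, 0, 0], [0.03, 0, 0, -0.005, 0, 0, 0]],
  ],
)

```text
time: 18.0
tool_pos: [0.528, -0.0355, 0.1672]
tcp_rot: [-2.543, -1.844, -0.001]
wrist_force: [0.5, 0.1, -1.6]
width: 0.394
```

step_arm(
  motion=[
    [[0.03, 0, 0, -0.0005, 0, 0, 0], [0.03, 0, 0, -0.001, 0, 0, 0], [0.03, 0, 0, -0.0015, 0, 0, 0], [0.03, 0, 0, -0.002, 0, 0, 0], [0.03, 0, 0, -0.0025, 0, 0, 0], [0.03, 0, 0, -0.003, 0, 0, 0], [0.03, 0, 0, -0.003, 0, 0, 0], [0.03, 0, 0, -0.003, 0, 0, 0]],
  ],
)

```text
time: 19.0
tool_pos: [0.5282, -0.0355, 0.165]
tcp_rot: [2.544, 1.844, 0.001]
wrist_force: [-1.9, -0.0, 6.7]
width: 0.397
```

Floor contact (about 8 N) came at the expected height. Release and withdraw.

step_arm(
  motion=[
    [[0.045, 0, 0, 0, 0, 0, 0], [0.06, 0, 0, 0, 0, 0, 0], [0.085, 0, 0, 0, 0, 0, 0], [0.085, 0, 0, 0, 0, 0, 0], [0.085, 0, 0, 0.005, 0, 0, 0], [0.085, 0, 0, 0.03, 0, 0, 0], [0.085, 0, 0, 0.08, 0, 0, 0], [0.085, 0, 0, 0.12, 0, 0, 0]],
  ],
)

```text
time: 20.0
tool_pos: [0.5285, -0.0356, 0.2871]
tcp_rot: [2.543, 1.843, 0.003]
wrist_force: [1.1, 0.0, -0.9]
width: 0.993
```

step_arm(
  motion=[
    [[0.085, 0, 0, 0.02, 0, 0, 0], [0.085, 0, 0, 0.02, 0, 0, 0], [0.085, 0, 0, 0.02, 0, 0, 0], [0.085, 0, 0, 0.02, 0, 0, 0], [0.085, 0, 0, 0.02, 0, 0, 0], [0.085, 0, 0, 0.02, 0, 0, 0], [0.085, 0, 0, 0.02, 0, 0, 0], [0.085, 0, 0, 0.02, 0, 0, 0]],
  ],
)

```text
time: 21.0
tool_pos: [0.5285, -0.0356, 0.3071]
tcp_rot: [2.543, 1.843, 0.003]
wrist_force: [0.0, -0.6, 0.1]
width: 0.994
```

```bash
python3 - <<'E'
from h import *
s=read_state();print(s["time"],s["tool_pos"],s["wrist_force"],s["width"])
im,d=read_camera("side");cv2.imwrite("pics/s6.png",cv2.resize(im[130:260,230:370],(646,600),interpolation=cv2.INTER_CUBIC))
R=regions_of("side","bottle");P=cloud("side",d,R[0]["region"]);P=P[(abs(P[:,0]-.528)<.04)&(abs(P[:,1]+.037)<.04)]
print(R[0]["score"],len(P),np.percentile(P[:,2],[1,99]))
for a in(.11,.15):
    q=P[abs(P[:,2]-a)<.015];print(a,q.mean(0))
im,d=read_camera("wrist");R=regions_of("wrist","bottle")
if R:
    P=cloud("wrist",d,R[0]["region"]);Q=P[(P[:,2]>.15)&(P[:,2]<.18)];print("top",len(Q),np.percentile(Q,[2,50,98],axis=0))
for t in("squat_jar","beaker","cylinder"): print(t,[(round(r["score"],2),world("side",r["xyz"]).round(3)) for r in spot_in("side",t)[:1]])
E
```

```text
21.0 [ 0.52853264 -0.03555659  0.30713696] [ 0.03251945 -0.60593732  0.07446458] 0.9943615420031123
0.89 437 [0.09299457 0.16820571]
0.11 [ 0.52160592 -0.05295792  0.11108507]
0.15 [ 0.52281737 -0.05142683  0.150433  ]
top 1339 [[ 0.50822922 -0.05370114  0.15357492]
 [ 0.52407168 -0.03721069  0.16475289]
 [ 0.53928683 -0.02211795  0.16625983]]
squat_jar [(0.74, array([0.676, 0.284, 0.053]))]
beaker [(0.92, array([ 0.51 , -0.413,  0.064]))]
cylinder [(0.94, array([0.777, 0.052, 0.086]))]
```

View pics/s6.png

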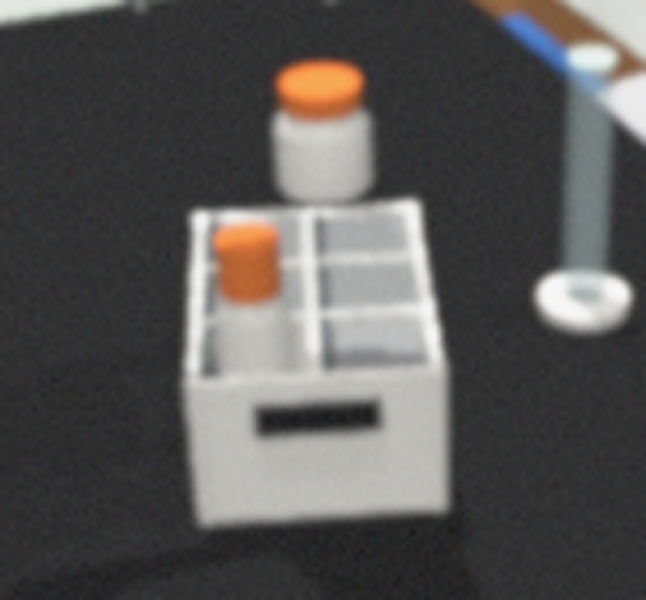

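The bottle stands in cell 1, cap at px (247,260). Its top is at 0.165 m, against an expected 0.166 m, and the gripper is well clear.

```bash
python3 -c "
from workcell import *
print(finish_job())"
```

```text
the job is handed in; nothing more can be done
None
```

The tall slim bottle is standing upright on the floor of cell 1 and released, and the job is handed in. `finish_job` gives no verdict, so success rests on my own checks.

- **Finding the cell:** I pressed the flap of cell 1 in small steps with the fingers shut. It gave way with about 1–2 N or less, so I folded it down toward its hinge wall. The cameras then saw bare floor in cell 1. The other flaps were never touched, so which other cell is empty is unknown.
- **Placing the bottle:** I gripped it by the cap and lowered it into cell 1 until about 8 N of floor contact showed at the expected height. Then I opened the fingers and lifted clear. The clock read about 21 s of the 64 s allowed.
- **Last checks:**
  - The bottle's top measured about 0.165 m, against 0.166 m expected for a base on the floor.
  - A 2–3 mm sideways difference between cap and body suggests a tilt of at most about 0.02 rad.
  - The side camera put the squat jar, beaker and cylinder within about 4 mm of their first positions.
  - The wrist force was near zero.
- **Small disagreements:** the cameras differed by 2–4 mm on the crate's and bottle's positions, within the room in the cell. No check failed.

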